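Slide the painted panel under the ruling bridge into the corner stop

ROBOT

A 7-joint arm with a two-finger parallel gripper is mounted at the origin on the work surface. World frame = base frame: x ahead of the robot, y to its left, z up, the work surface at z = 0. Lengths are in m, angles in rad, forces in N, time in s.
With the tool pointing down it reaches from about 0.4 to 0.85 m from the base axis. Payload 4.5 kg.
Tool frame: the origin (TCP) lies at the very end of the fingers, on their centre line; the grasp point (between the pads) lies 19 mm behind it; z points along the fingers, y is the direction in which the jaws open and shut (so a half turn about z gives the same grasp; the last joint's range is limited). The gripper opens to 88 mm and grips with 3 to 60 N. Pads are 18 mm wide; open, the fingers measure 123 mm over their backs; the gripper's body (75 mm by 187 mm) begins 45 mm behind the grasp point.
Start: joints at [1.167, 0.689, -0.195, 1.565, 0.157, 0.902, -0.215], TCP at [0.265, -0.566, 0.239] pointing down, gripper open.
Joint ranges: [-3.01, 3.01], [-0.46, 2.08], [-1.47, 1.51], [0.13, 2.56], [-1, 4.14], [0.04, 2.09], [-2.66, 2.66]. Speed limits (rad/s): [2.57, 2.57, 3.14, 3.14, 3.14, 3.14, 3.14].

INTERFACE

Orientations are given as a unit quaternion [w, x, y, z].
In Python, from workcell import * gives the robot as it stands. The module is installed in compiled form; this text tells all that it offers.
- The arm moves only by the shell command python3 -m crank 'ROWS'. ROWS is JSON, a list of rows, each an object of numbers: "claw": the finger opening in mm, from 0 to 88.1; "tx", "ty", "tz": the shift along the world's x, y, z in mm; "spin": the turn about the world's z in degrees. In form: [{"claw": .., "tx": .., "ty": .., "tz": .., "spin": ..}, ...]. A call has 1 to 8 rows; each row shifts and turns the commanded pose from where the row before left it; what a row does not reach is not made up. A row lasts 1/12 s, in which the tool goes at most 41.7 mm and 7.16 degrees, less where a joint would pass 70% of its speed; a pose out of reach is approached as far as the arm can. A call is refused whole if a number of a shift passes 41.7 or a number of a turn 7.16, either way. A call with a gripper value outside its range is refused whole. The fingers move at their own pace and stop on an object; the grip force is fixed at half the most. Time passes only in rows, so rows that do not move let the fingers close. It gives the time, the measured TCP pose, the force and the opening at its end, in the units of the state.
- state(): the state, without advancing time (a new reading comes with each control period).
- get_image(name): name is "scene" or "top" or "wrist"; returns a dict with "image" (420x560x3 uint8, red, green, blue), "mtx" (3x3 intrinsics, pixels), "R" (3x3) and "t" (3): a world point X has camera coordinates R X + t. Camera axes: x right, y down, z forward; pixel columns grow to the right and rows downward; lengths in m; the calibration is good to about 2 mm. A picture is of the moment at which its call begins. There is no depth.
- close_job(): hands the job in, once; it reports no verdict.
The state is a dict: "clock": time; "joint_positions": joint angles; "joint_vel": joint speeds; "joint_efforts": joint torques, N m; "ee_pos": TCP position; "tcp_rot": TCP orientation; "wrist_force": force on the tool from outside, world axes, zero at the start; "torque": the same for the moment, N m; "grip_width": finger opening in m.
Only numpy, scipy, OpenCV 4.12 (cv2) and the standard library are available. Lean on these libraries where they do the work, as an engineer would, in place of code of your own. Each camera call takes 0.05 s, during which the arm holds its last target.

TASK

Load the next painted panel in the ruling jig: slide it flat on the board, under the low bridge, until it sits square in the corner, one long side against the long batten and its leading edge against the end batten beyond the bridge. Push it by its edges with the fingers: do not lift or tip it, and let nothing, neither the fingers nor the bridge, touch its painted face. Leave the jars and other things around it where they are.

Things in the scene. Friction and masses are not known exactly. Their poses are not given: they have to be found in the camera images.
- board: The jig's wooden board, fixed to the table: 360 mm along its x (away from the robot), 600 mm along its y (to the left), 15 mm thick. Origin at the centre of its underside, so its upper face is 15 mm above the table. It carries two battens that make a corner, and the bridge.
- corner (a point): Inner corner of the two battens, on the board's upper face, at board x = +130, y = -200 mm. Both are 20 mm wide, 12 mm high, firmly screwed. The long batten's inner face is at board x = +130 and looks to -x (it runs from y = -220 to +280); the end batten's is at board y = -200 and looks to +y (from x = -30 to +150). The panel enters from the +y side.
- bridge: Low wooden bridge screwed across the board, over board y = -140 to -80 mm. Origin on the board's upper face at board x = 0, y = -110 mm, axes as the board's. Its feet leave an opening from board x = -75 to +152 mm, 26 mm high above the board's upper face; the plank's top is 36 mm above that face, 51 mm above the table.
- panel: Loose wooden painting panel, flat on the board, left (+y) of the bridge: 140 mm along its x, 200 mm along its y, edges 18 mm high, 0.2 to 0.45 kg. Origin: centre of its underside; axes roughly as the board's. Its -y edge leads, its +x long side goes to the long batten. Home, its origin is at board x = +60, y = -100 mm and its trailing edge stands out 80 mm from the bridge.
- panel_face: The panel's painted face, a layer 124 x 184 mm, 2 mm thick, raised on top of the panel and leaving a bare margin 8 mm wide all round. Nothing may touch it. Origin at the middle of the underside of this layer (18 mm above the panel's underside).
- lead_far (a point): The panel's lower corner at its +x, -y end (leading edge, long-batten side): goes into the jig's corner.
- lead_near (a point): The panel's lower corner at its -x, -y end (leading edge, robot side).
- trail_far (a point): The panel's lower corner at its +x, +y end (trailing edge, long-batten side).
- jar_big: Wide-mouth paint jar, 72 mm across, 85 high, stands on the board near its near right corner. Origin under its centre.
- jar_small: Small paint jar, 48 mm across, 50 high, stands on the board near its near edge. Origin under its centre.
- tape_roll: Roll of masking tape lying flat, 86 mm across, 24 high, on the board near its near left corner. Origin under its centre.
- sand_block: Cork sanding block 100 x 60 x 28 mm on the table, left of the board. Origin under its centre.
- palette_knife: Palette knife, 200 mm long and 14 high, on the table right of the board. Origin under its middle.
- brush_pot: White pot, 80 mm across and 100 high, with brushes standing in it up to 210 high; on the table left of the board. Origin under its centre.
- jar_red: Wide-mouth paint jar, 72 mm across, 85 high, on the table right of the board. Origin under its centre.
Not all that is in view belongs to the job. There is more than one size of the panel; the one meant has the size given above.

How it is judged:
At the end, for the whole second after the job is handed in: The panel lies flat and still on the board under the bridge, both corners of its long side within 5 mm of the long batten and both corners of its leading edge within 5 mm of the end batten (x of each of lead_far, trail_far in the frame of board above 0.125 m and y of each of lead_far, lead_near in the frame of board below -0.195 m and z of lead_far in the frame of board below 0.019 m and angle between panel's own z axis and vertical below 0.03 rad and linear speed of panel below 0.01 m/s); the robot touches nothing.
It fails at once if the panel is lifted off the board (its middle more than 6 mm up) (z of panel in the frame of board above 0.021 m).
It fails at once if the panel is tipped by more than 0.06 rad (angle between panel's own z axis and vertical above 0.06 rad).
It fails at once if something presses on the painted face with more than 0.5 N (contact force between panel_face and anything else above 0.5 N).
It fails at once if another thing on the board or table is moved by more than 20 mm (distance of any of jar_big, jar_small, tape_roll, sand_block, palette_knife, brush_pot, jar_red from where it was at the start of the episode above 0.02 m).
It also fails if it takes over 48 s, if anything falls off the work surface, if the arm or the gripper's body presses on something with over 40 N, if the wrist force passes 120 N, or if a joint passes its speed limit or range.

## Working session

There is one attempt and no reset: what is moved stays moved. The work goes in short steps, Python scripts to look and compute and a shell command to move; the robot and the scene stay as the last step left them, time stands still between calls to the robot, and variables do not carry over. Pictures are saved under pics/ and viewed, and the job is handed in when it is done.

```bash
mkdir -p pics; cat > h.py <<'E'
from workcell import *
import numpy as np, cv2
def snap(n,f):
    d=get_image(n); cv2.imwrite('pics/'+f,cv2.cvtColor(d['image'],cv2.COLOR_RGB2BGR)); np.savez('pics/'+f+'.npz',**d); return d
def ray(d,u,v,z):
    K,R,t=[np.array(d[k]) for k in('mtx','R','t')]
    c=-R.T@t; r=R.T@np.linalg.inv(K)@np.array([u,v,1.]); return c+r*(z-c[2])/r[2]
def proj(d,X):
    K,R,t=[np.array(d[k]) for k in('mtx','R','t')]
    p=K@(R@np.array(X)+t); return p[:2]/p[2]
E
python3 - <<'E'
from h import *
s=state(); print(s)
for n in('scene','top','wrist'):
    d=snap(n,n+'0.png'); print(n,d['mtx'],d['R'],d['t'])
E
```

```text
{'clock': 0.0, 'joint_positions': array([ 1.16679452,  0.68998827, -0.19454232,  1.56634219,  0.15729961,
        0.90250562, -0.21507412]), 'joint_vel': array([-7.10306631e-04,  2.67128221e-04, -4.06016557e-05,  4.66410372e-04,
        1.29186550e-03,  2.95446177e-04,  1.20354440e-03]), 'joint_efforts': array([ 5.31802834e-04, -5.27563477e+01, -1.26696937e+00, -1.53428847e+01,
       -5.27835789e-02,  6.54828065e-03,  2.09297364e-04]), 'ee_pos': array([ 0.26466715, -0.56549167,  0.23790857]), 'tcp_rot': array([-8.88355214e-04,  9.76121997e-01,  2.17221068e-01, -2.57425789e-04]), 'wrist_force': array([-0.05904488, -0.23863772,  0.53583028]), 'torque': array([ 0.00148863,  0.05407684, -0.02634288]), 'grip_width': 0.08795543351576991}
scene [[422.15530737   0.         275.2561388 ]
 [  0.         422.15530737 217.58340023]
 [  0.           0.           1.        ]] [[ 0.49014466  0.87139618  0.02066186]
 [ 0.50461755 -0.26435061 -0.82187583]
 [-0.71071748  0.41326439 -0.56929184]] [-0.21169831 -0.19303279  1.49268689]
top [[439.89321572   0.         278.09549085]
 [  0.         439.89321572 211.97568893]
 [  0.           0.           1.        ]] [[-0.01297225 -0.99981895  0.01392047]
 [-0.98738541  0.01061138 -0.15797925]
 [ 0.15780293 -0.01579422 -0.98734431]] [-0.01018197  0.49665084  1.31885709]
wrist [[376.78365695   0.         273.66400617]
 [  0.         376.78365695 208.75296684]
 [  0.           0.           1.        ]] [[ 0.42315376 -0.90605272 -0.0030597 ]
 [-0.86893308 -0.4067699   0.28194601]
 [-0.25670254 -0.11664784 -0.95942539]] [-0.62279259 -0.03894202  0.39090688]
```

View pics/top0.png

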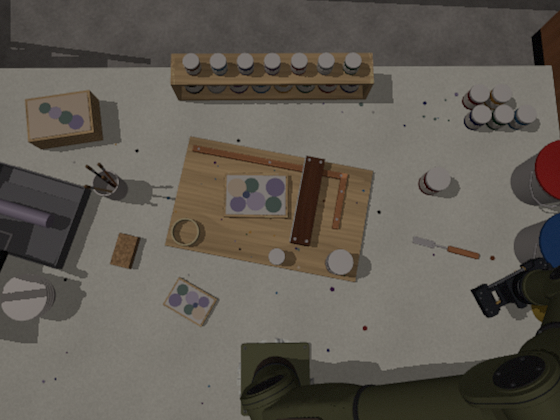

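View pics/scene0.png

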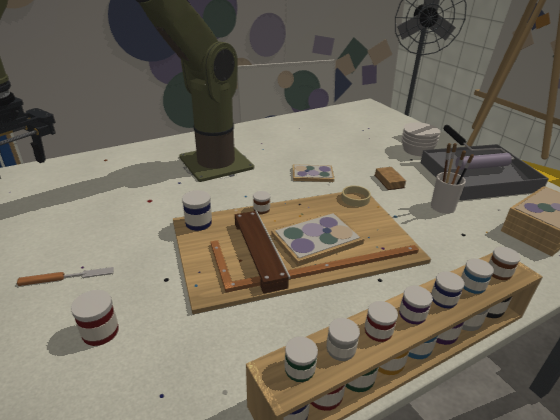

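```bash
python3 - <<'E'
import cv2
i=cv2.imread('pics/top0.png')[125:290,155:385]
i=cv2.convertScaleAbs(i,alpha=1.6,beta=10)
cv2.imwrite('pics/top0z.png',cv2.resize(i,None,fx=3.4,fy=3.4,interpolation=cv2.INTER_CUBIC))
i=cv2.imread('pics/scene0.png')[170:310,160:440]
i=cv2.convertScaleAbs(i,alpha=1.4,beta=10)
cv2.imwrite('pics/scene0z.png',cv2.resize(i,None,fx=2.8,fy=2.8,interpolation=cv2.INTER_CUBIC))
E
```

```text
(no output)
```

View pics/top0z.png

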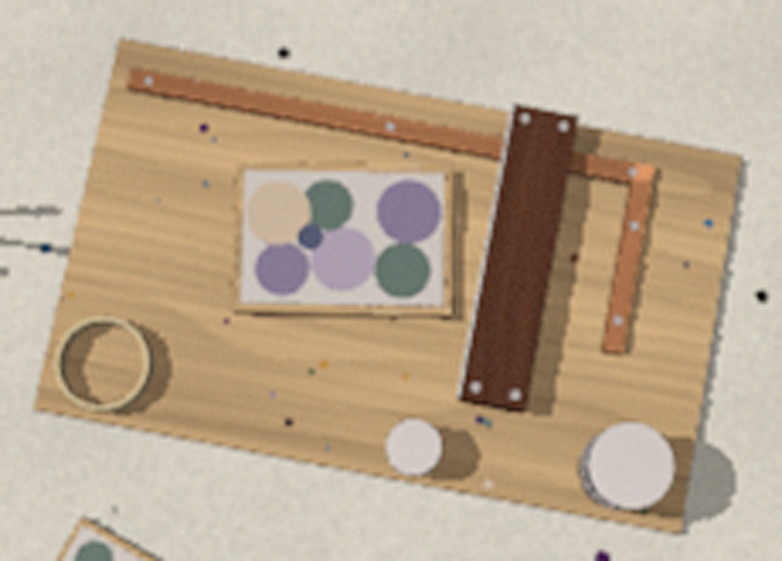

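View pics/scene0z.png

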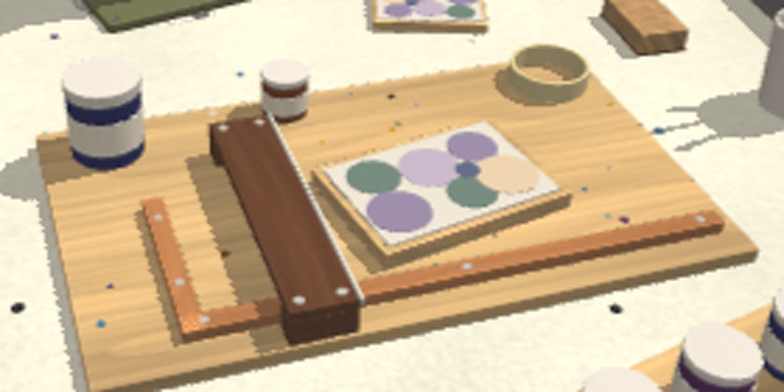

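```bash
cat >> h.py <<'E'
def fit(P,W):
    # planar rigid: P local (n,2), W world (n,2) -> x,y,yaw
    P=np.array(P);W=np.array(W);pc=P-P.mean(0);wc=W-W.mean(0)
    a=np.arctan2((pc[:,0]*wc[:,1]-pc[:,1]*wc[:,0]).sum(),(pc*wc).sum())
    R=np.array([[np.cos(a),-np.sin(a)],[np.sin(a),np.cos(a)]])
    t=W.mean(0)-R@P.mean(0); return t,a,R,np.linalg.norm(P@R.T+t-W,axis=1)
E
python3 - <<'E'
from h import *
d=dict(np.load('pics/top0.png.npz'))
f=lambda x,y,z: ray(d,155+(x-1.2)/3.4,125+(y-1.2)/3.4,z)[:2]
B=[(.18,.3),(.18,-.3),(-.18,-.3),(-.18,.3)]
W=[f(*p,.015) for p in[(120,39),(746,158),(686,533),(37,409)]]
t,a,R,e=fit(B,W);print('board',t,np.degrees(a),e*1000)
# inner points check
for n,p,z in [('corner in',(628,184),.027),('long batten end inner',(129,88),.027),('end end',(603,352),.027),('bridge',(517,105),.051),('br',(579,118),.051),('br',(459,399),.051),('br',(523,411),.051),('big',(630,465),.1),('small',(414,446),.065),('tape',(104,363),.039)]:
    print(n,(R.T@(f(*p,z)-t))*1000)
P=[(.062,.092),(.062,-.092),(-.062,-.092),(-.062,.092)]
W=[f(*p,.035) for p in[(246,169),(446,173),(452,305),(240,304)]]
tp,ap,Rp,ep=fit(P,W);print('panel',tp,np.degrees(ap),ep*1000,'in board',(R.T@(tp-t))*1000,np.degrees(ap-a))
d=dict(np.load('pics/scene0.png.npz'))
g=lambda x,y,z: ray(d,160+(x-.9)/2.8,170+(y-.9)/2.8,z)[:2]
W=[g(*p,.015) for p in[(757,249),(88,392),(38,142),(588,60)]]
t2,a2,R2,e=fit(B,W);print('board2',t2,np.degrees(a2),e*1000)
W=[g(*p,.035) for p in[(561,198),(390,245),(325,178),(487,123)]]
tp,ap,Rp,ep=fit(P,W);print('panel2',tp,np.degrees(ap),ep*1000,'in board2',(R2.T@(tp-t2))*1000,np.degrees(ap-a2))
E
```

```text
board [0.51580214 0.00451495] -11.491070348369993 [2.09196298 2.83613495 2.17242833 1.88068899]
corner in [ 128.18999429 -194.18851162]
long batten end inner [130.26090585 280.06956243]
end end [ -31.27424001 -197.64920713]
bridge [175.96045917 -78.77169035]
br [ 174.66584571 -136.97334784]
br [-100.55023745  -75.76076261]
br [-100.37195589 -133.71776275]
big [-133.36851385 -228.39482796]
small [-149.91534002  -44.19571239]
tape [-127.46944002  243.70600051]
panel [0.55330632 0.05062891] -0.9871457091935066 [1.85124552 0.96760333 5.16750047 3.67473866] in board [27.56583422 52.66104871] 10.503924639176487
board2 [0.52430635 0.01127044] -12.172000037344915 [12.67239264  6.37191112  8.43036139 11.61584446]
panel2 [0.55904453 0.05383553] -2.086138777095524 [6.25878115 8.04233465 7.21281301 4.80335802] in board2 [24.98250429 48.93263254] 10.085861260249391
```

```bash
python3 -m crank '[{"tx":22,"ty":36,"tz":0,"spin":-4.6},{"tx":22,"ty":36,"spin":-4.6},{"tx":22,"ty":36,"spin":-4.6},{"tx":22,"ty":36,"spin":-4.6},{"tx":22,"ty":36,"spin":-4.6},{"tx":22,"ty":36,"spin":-4.6},{"tx":22,"ty":36,"spin":-4.6},{"tx":22,"ty":36,"spin":-4.3}]'
python3 -m crank '[{"ty":36},{"ty":36},{"ty":36},{"ty":36},{"ty":36},{"ty":36},{"ty":36},{"ty":36}]'
python3 -c "
from h import *
s=state();print(s['clock'],s['ee_pos'],s['tcp_rot'],s['wrist_force'],s['grip_width'])
snap('wrist','w1.png');snap('top','t1.png')"
```

```text
0.15 [ 0.26474792 -0.56564264  0.23809587] [-6.71674156e-04  9.76131347e-01  2.17179889e-01 -1.95996549e-04] [-0.06211392  0.30398617  0.48704895] 0.08787008496534504schema error: expected keys claw, tx, ty, tz, spin
schema error: expected keys claw, tx, ty, tz, spin
```

```bash
python3 -m crank '[{"claw":88,"tx":22,"ty":36,"tz":0,"spin":-4.6},{"claw":88,"tx":22,"ty":36,"tz":0,"spin":-4.6},{"claw":88,"tx":22,"ty":36,"tz":0,"spin":-4.6},{"claw":88,"tx":22,"ty":36,"tz":0,"spin":-4.6},{"claw":88,"tx":22,"ty":36,"tz":0,"spin":-4.6},{"claw":88,"tx":22,"ty":36,"tz":0,"spin":-4.6},{"claw":88,"tx":22,"ty":36,"tz":0,"spin":-4.6},{"claw":88,"tx":22,"ty":36,"tz":0,"spin":-4.3}]'
python3 -m crank '[{"claw":88,"tx":0,"ty":36,"tz":0,"spin":0},{"claw":88,"tx":0,"ty":36,"tz":0,"spin":0},{"claw":88,"tx":0,"ty":36,"tz":0,"spin":0},{"claw":88,"tx":0,"ty":36,"tz":0,"spin":0},{"claw":88,"tx":0,"ty":36,"tz":0,"spin":0},{"claw":88,"tx":0,"ty":36,"tz":0,"spin":0},{"claw":88,"tx":0,"ty":36,"tz":0,"spin":0},{"claw":88,"tx":0,"ty":36,"tz":0,"spin":0}]'
python3 -c "
from h import *
s=state();print(s['clock'],s['ee_pos'],s['tcp_rot'],s['wrist_force'],s['grip_width'])
snap('wrist','w1.png')"
```

```text
clock: 0.92
ee_pos: [0.4396, -0.2798, 0.2388]
tcp_rot: [0.0, 0.995, -0.101, 0.0]
wrist_force: [0.5, -0.4, -0.3]
grip_width: 0.088
clock: 1.58
ee_pos: [0.4386, 0.0081, 0.2389]
tcp_rot: [-0.0, 0.995, -0.099, 0.0]
wrist_force: [0.5, 0.1, -0.3]
grip_width: 0.0881
1.5833 [0.43864085 0.00813352 0.23890233] [-4.51748475e-05  9.95045800e-01 -9.94173391e-02  2.15449607e-04] [ 0.46406673  0.0869072  -0.26082344] 0.08813922198149586
```

View pics/w1.png

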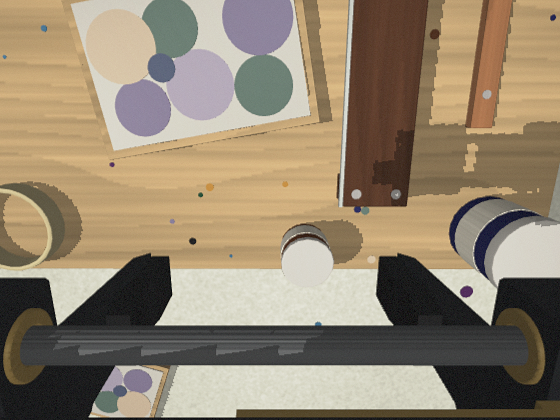

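```bash
python3 - <<'E'
from h import *
d=dict(np.load('pics/w1.png.npz'))
t=np.array([.5158,.0045]);a=np.radians(-11.49);c,s=np.cos(a),np.sin(a);R=np.array([[c,-s],[s,c]])
for n,u,v,z in[('p trail near',115,151,.035),('p lead near',311,113,.035),('bridge near +y top',340,207,.051),('bridge near -y',407,207,.051),('end batten near +y top',466,127,.027),('bridge far +y',350,0,.051),('endb up',487,0,.027)]:
    w=ray(d,u,v,z)[:2]; print(n,w*1000,R.T@(w-t)*1000)
E
```

```text
p trail near [492.25415933 148.10894864] [-51.68042763 136.04069297]
p lead near [489.80368079 -35.77924331] [-17.45183912 -44.65041283]
bridge near +y top [402.46339896 -46.20232394] [-100.96553144  -72.26252314]
bridge near -y [ 390.18769841 -106.77300763] [-100.92972807 -134.06462072]
end batten near +y top [ 448.22520007 -175.66692777] [ -30.3318723  -190.01698074]
bridge far +y [570.34704265 -79.69683255] [ 70.22564011 -71.64388282]
endb up [ 551.52943719 -199.29975325] [  75.60968043 -192.59830823]
```

```bash
python3 -m crank '[{"claw":88,"tx":0,"ty":33,"tz":0,"spin":0},{"claw":88,"tx":4,"ty":33,"tz":0,"spin":0},{"claw":88,"tx":0,"ty":0,"tz":-36,"spin":0},{"claw":88,"tx":0,"ty":0,"tz":-36,"spin":0},{"claw":88,"tx":0,"ty":0,"tz":-36,"spin":0},{"claw":88,"tx":0,"ty":0,"tz":-36,"spin":0},{"claw":88,"tx":0,"ty":0,"tz":-36,"spin":0},{"claw":88,"tx":0,"ty":0,"tz":0,"spin":0}]'
python3 -m crank '[{"claw":88,"tx":0,"ty":0,"tz":-15,"spin":0},{"claw":88,"tx":0,"ty":0,"tz":-15,"spin":0},{"claw":88,"tx":0,"ty":0,"tz":-6,"spin":0},{"claw":88,"tx":0,"ty":0,"tz":0,"spin":0}]'
python3 -c "
from h import *
s=state();print(s['clock'],s['ee_pos'],s['tcp_rot'],s['wrist_force'],s['grip_width'])
snap('top','t2.png')
snap('wrist','w2.png')
i=cv2.imread('pics/t2.png')[125:290,155:385]
i=cv2.convertScaleAbs(i,alpha=1.6,beta=10)
cv2.imwrite('pics/t2z.png',cv2.resize(i,None,fx=3.4,fy=3.4,interpolation=cv2.INTER_CUBIC))"
```

```text
clock: 2.3
ee_pos: [0.4392, 0.0718, 0.0526]
tcp_rot: [0.002, 0.995, -0.099, -0.006]
wrist_force: [-1.0, -0.1, 0.8]
grip_width: 0.088
clock: 2.63
ee_pos: [0.4484, 0.0733, 0.0272]
tcp_rot: [0.001, 0.995, -0.1, -0.003]
wrist_force: [-0.4, 0.4, 0.8]
grip_width: 0.088
2.6333 [0.44839782 0.07325354 0.0272049 ] [ 7.95106704e-04  9.95029003e-01 -9.95316465e-02 -3.17844596e-03] [-0.42417749  0.37148022  0.80796811] 0.08796920061312541
```

View pics/t2z.png

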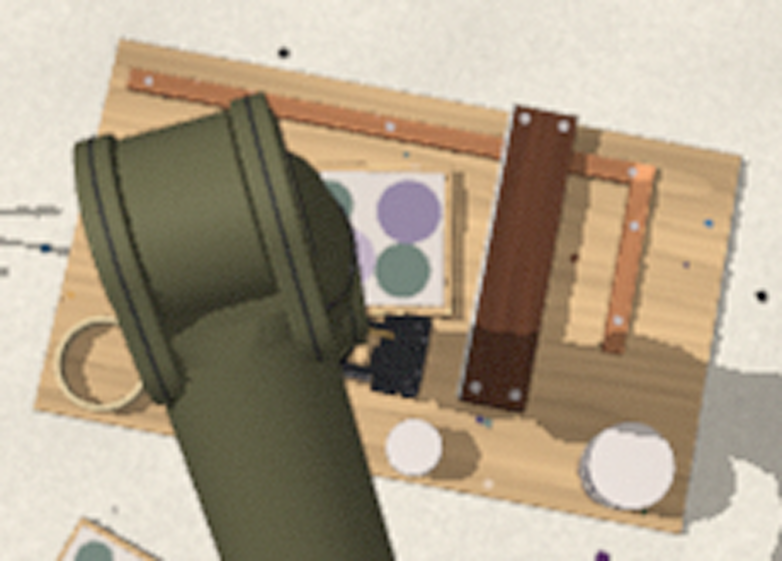

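View pics/w2.png

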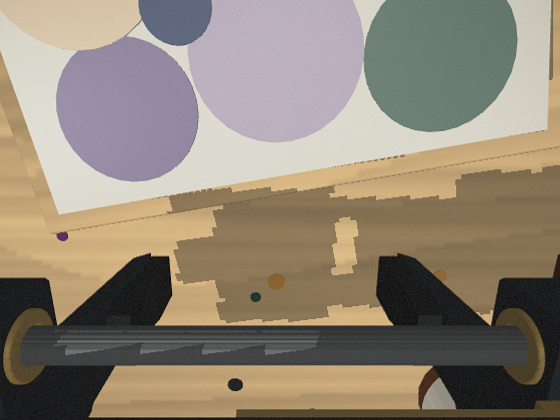

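```bash
python3 -m crank '[{"claw":88,"tx":0,"ty":0,"tz":-2,"spin":0},{"claw":88,"tx":0,"ty":0,"tz":0,"spin":0},{"claw":88,"tx":0,"ty":0,"tz":0,"spin":0}]'
python3 -m crank '[{"claw":88,"tx":5,"ty":-1,"tz":0,"spin":0},{"claw":88,"tx":5,"ty":-1,"tz":0,"spin":0},{"claw":88,"tx":5,"ty":-1,"tz":0,"spin":0},{"claw":88,"tx":5,"ty":-1,"tz":0,"spin":0}]'
```

```text
clock: 2.98
ee_pos: [0.448, 0.0732, 0.0255]
tcp_rot: [0.001, 0.995, -0.099, -0.004]
wrist_force: [0.0, -0.3, 0.1]
grip_width: 0.088
clock: 3.32
ee_pos: [0.4673, 0.0694, 0.0248]
tcp_rot: [0.001, 0.995, -0.099, -0.006]
wrist_force: [-3.5, 3.5, 2.7]
grip_width: 0.0882
```

```bash
python3 -m crank '[{"claw":88,"tx":3,"ty":-0.6,"tz":-1,"spin":0},{"claw":88,"tx":3,"ty":-0.6,"tz":-1,"spin":0},{"claw":88,"tx":3,"ty":-0.6,"tz":-1,"spin":0},{"claw":88,"tx":3,"ty":-0.6,"tz":0,"spin":0}]'
python3 -c "
from h import *
s=state();print(s['clock'],s['ee_pos'],s['wrist_force'])
snap('wrist','w3.png')"
```

```text
clock: 3.65
ee_pos: [0.4791, 0.0671, 0.0216]
tcp_rot: [0.001, 0.995, -0.099, -0.005]
wrist_force: [-2.8, 2.6, 1.8]
grip_width: 0.0878
3.65 [0.47908458 0.06712169 0.02155907] [-2.8046433   2.6023891   1.76354668]
```

View pics/w3.png

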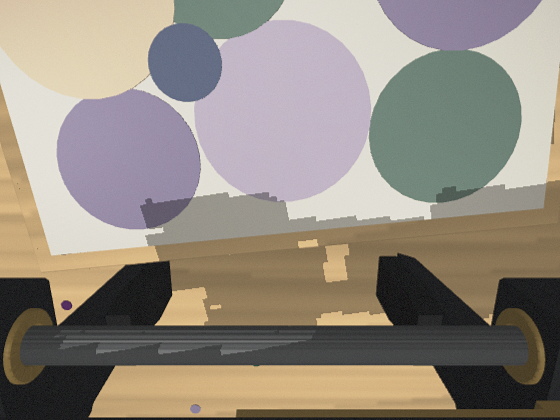

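```bash
python3 -m crank '[{"claw":88,"tx":3,"ty":-0.6,"tz":0,"spin":0},{"claw":88,"tx":3,"ty":-0.6,"tz":0,"spin":0},{"claw":88,"tx":3,"ty":-0.6,"tz":0,"spin":0},{"claw":88,"tx":3,"ty":-0.6,"tz":0,"spin":0},{"claw":88,"tx":3,"ty":-0.6,"tz":0,"spin":0},{"claw":88,"tx":3,"ty":-0.6,"tz":0,"spin":0}]'
python3 -c "
from h import *
s=state();print(s['clock'],s['ee_pos'],s['wrist_force'])
snap('wrist','w4.png');snap('scene','s4.png')"
```

```text
clock: 4.2
ee_pos: [0.4982, 0.063, 0.0218]
tcp_rot: [0.001, 0.995, -0.1, -0.004]
wrist_force: [-1.4, 0.6, -1.0]
grip_width: 0.088
4.2 [0.49820087 0.06298333 0.0217927 ] [-1.37407599  0.56843154 -1.01783433]
```

View pics/w4.png

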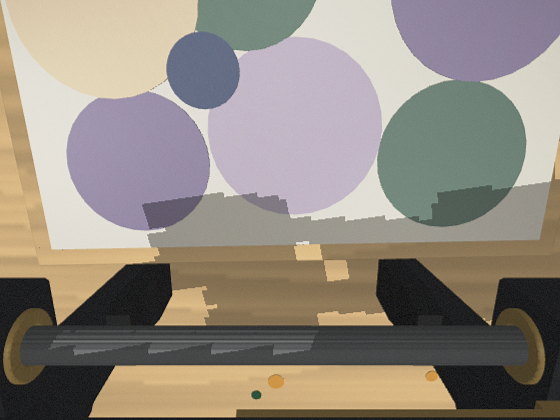

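View pics/s4.png

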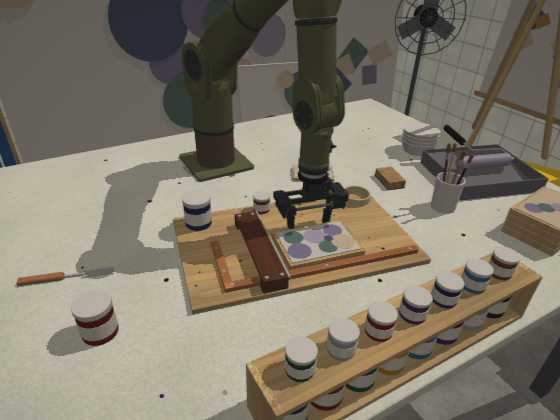

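```bash
python3 -m crank '[{"claw":88,"tx":3,"ty":-0.6,"tz":0,"spin":0},{"claw":88,"tx":3,"ty":-0.6,"tz":0,"spin":0},{"claw":88,"tx":2,"ty":-0.4,"tz":0,"spin":0}]'
python3 -m crank '[{"claw":88,"tx":2,"ty":-0.4,"tz":0,"spin":0}]'
python3 -m crank '[{"claw":88,"tx":2,"ty":-0.4,"tz":0,"spin":0}]'
```

```text
clock: 4.55
ee_pos: [0.5047, 0.0617, 0.0219]
tcp_rot: [0.001, 0.995, -0.099, -0.006]
wrist_force: [-4.1, 1.2, 2.1]
grip_width: 0.0879
clock: 4.63
ee_pos: [0.5066, 0.0611, 0.0219]
tcp_rot: [0.001, 0.995, -0.1, -0.006]
wrist_force: [-4.9, 2.0, 3.3]
grip_width: 0.0881
clock: 4.72
ee_pos: [0.5067, 0.0611, 0.0218]
tcp_rot: [0.002, 0.995, -0.099, -0.008]
wrist_force: [-11.0, 3.3, 9.5]
grip_width: 0.0876
```

```bash
python3 -m crank '[{"claw":88,"tx":1,"ty":-0.2,"tz":0,"spin":0}]'
python3 -c "
from h import *
snap('wrist','w5.png');d=snap('scene','s5.png')
i=cv2.imread('pics/s5.png')[170:310,160:440]
cv2.imwrite('pics/s5z.png',cv2.resize(cv2.convertScaleAbs(i,alpha=1.4,beta=10),None,fx=2.8,fy=2.8,interpolation=cv2.INTER_CUBIC))"
```

```text
clock: 4.8
ee_pos: [0.5067, 0.0611, 0.0218]
tcp_rot: [0.002, 0.995, -0.099, -0.009]
wrist_force: [-10.1, 4.0, 8.4]
grip_width: 0.0879
```

View pics/s5z.png

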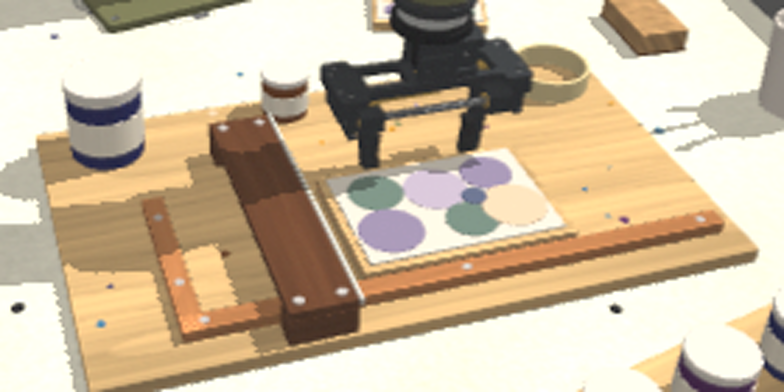

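View pics/w5.png

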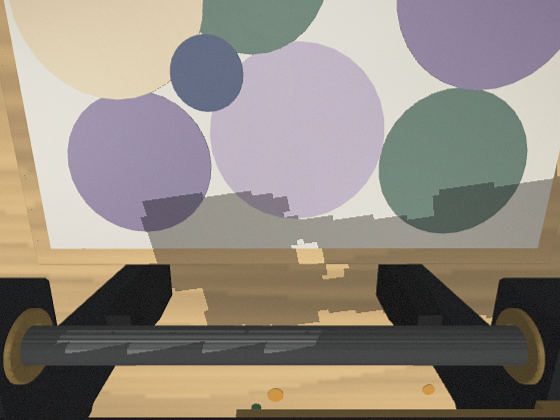

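```bash
python3 - <<'E'
from h import *
d=dict(np.load('pics/w5.png.npz'))
t=np.array([.5165,.0085]);a=np.radians(-11.4);c,s=np.cos(a),np.sin(a);R=np.array([[c,-s],[s,c]])
for u,v in((51,248),(538,248)):
    w=ray(d,u,v,.035)[:2];print(w,R.T@(w-t)*1000)
for b in((50,175),(50,9)): print(b,R@(np.array(b)/1000)+t)
print(np.degrees(2*np.arctan2(-.0995,.995)))
E
```

```text
[0.54094727 0.14061355] [ -2.1482556  134.33929174]
[ 0.50400818 -0.04008642] [ -2.64190563 -50.09697039]
(50, 175) [0.60010359 0.17016459]
(50, 9) [0.56729247 0.00743957]
-11.421186274999286
```

```bash
python3 -m crank '[{"claw":88,"tx":-8,"ty":1.6,"tz":0,"spin":0},{"claw":88,"tx":-10,"ty":2,"tz":0,"spin":0},{"claw":88,"tx":0,"ty":0,"tz":0,"spin":0},{"claw":88,"tx":0,"ty":0,"tz":20,"spin":0},{"claw":88,"tx":0,"ty":0,"tz":36,"spin":0},{"claw":88,"tx":0,"ty":0,"tz":36,"spin":0},{"claw":88,"tx":0,"ty":0,"tz":30,"spin":0},{"claw":88,"tx":0,"ty":0,"tz":0,"spin":0}]'
python3 -c "
from h import *
s=state();print(s['joint_positions'],s['ee_pos'])"
```

```text
clock: 5.57
ee_pos: [0.4977, 0.0639, 0.149]
tcp_rot: [-0.0, 0.995, -0.1, 0.002]
wrist_force: [-0.2, 1.0, 0.4]
grip_width: 0.0878
[-0.25510071  0.67627765  0.05626842  2.02926014 -0.08143392  0.43472811
 -1.90914527] [0.49772377 0.06391721 0.14896261]
```

```bash
python3 -m crank '[{"claw":88,"tx":13,"ty":13,"tz":0,"spin":7},{"claw":88,"tx":13,"ty":13,"tz":0,"spin":7}]'
python3 -c "
from h import *
s=state();print(s['joint_positions'],s['ee_pos'])"
```

```text
clock: 5.73
ee_pos: [0.5204, 0.0892, 0.1446]
tcp_rot: [0.002, 1.0, 0.024, -0.003]
wrist_force: [0.3, 0.5, -0.1]
grip_width: 0.0879
[-2.59841477e-01  7.07342418e-01  1.27785304e-03  1.94583480e+00
  5.18818049e-03  4.94681996e-01 -1.78627215e+00] [0.52039367 0.08916462 0.14462452]
```

```bash
python3 -m crank '[{"claw":88,"tx":13,"ty":13,"tz":0,"spin":7},{"claw":88,"tx":13,"ty":13,"tz":0,"spin":7},{"claw":88,"tx":13,"ty":13,"tz":0,"spin":7},{"claw":88,"tx":13,"ty":13,"tz":0,"spin":7},{"claw":88,"tx":13,"ty":13,"tz":0,"spin":7},{"claw":88,"tx":11,"ty":15,"tz":0,"spin":7},{"claw":88,"tx":0,"ty":0,"tz":0,"spin":7},{"claw":88,"tx":0,"ty":0,"tz":0,"spin":7}]'
python3 -m crank '[{"claw":88,"tx":0,"ty":0,"tz":0,"spin":7},{"claw":88,"tx":0,"ty":0,"tz":0,"spin":7},{"claw":88,"tx":0,"ty":0,"tz":0,"spin":6},{"claw":88,"tx":0,"ty":0,"tz":0,"spin":0},{"claw":88,"tx":0,"ty":0,"tz":0,"spin":0}]'
python3 -c "
from h import *
s=state();print(s['joint_positions'],s['ee_pos'],s['tcp_rot'],np.degrees(2*np.arctan2(s['tcp_rot'][2],s['tcp_rot'][1])))
snap('wrist','w6.png')"
```

```text
clock: 6.4
ee_pos: [0.5965, 0.1713, 0.1432]
tcp_rot: [0.004, 0.871, 0.492, -0.002]
wrist_force: [-1.7, 0.1, -0.6]
grip_width: 0.0879
clock: 6.82
ee_pos: [0.5954, 0.1697, 0.1433]
tcp_rot: [0.004, 0.775, 0.632, -0.002]
wrist_force: [-0.1, 0.6, -0.3]
grip_width: 0.0882
[-0.16044417  0.8171204  -0.35597469  1.66236001  0.40154323  0.73713517
 -0.91809208] [0.59542163 0.16971542 0.14332387] [ 0.0040662   0.77525692  0.63162989 -0.00196212] 78.34190257271278
```

View pics/w6.png

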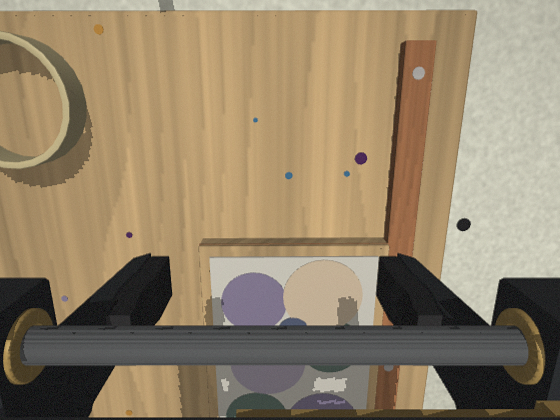

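```bash
python3 - <<'E'
from h import *
d=dict(np.load('pics/w6.png.npz'));s=state();p=s['ee_pos']
t=np.array([.5165,.0085]);a=np.radians(-11.4);c,s_=np.cos(a),np.sin(a);R=np.array([[c,-s_],[s_,c]])
print('tcp px',proj(d,p),'below',proj(d,[p[0],p[1],.03]),'board',R.T@(p[:2]-t)*1000)
for n,u,v,z in(('trail near top',201,244,.033),('trail far top',385,239,.033),('painted tn',209,258,.035),('painted tf',377,258,.035),('board y+ far',476,11,.015),('batten end in',405,41,.027),('batten in',390,230,.027)):
    w=ray(d,u,v,z)[:2];print(n,w,R.T@(w-t)*1000)
E
```

```text
tcp px [274.99917427 276.67600797] below [274.08660568 203.49910625] board [ 45.348291   173.67702939]
trail near top [0.5370265  0.15140435] [ -8.12456011 144.14223043]
trail far top [0.66897947 0.1279031 ] [125.8703346  147.18609963]
painted tn [0.54048813 0.14026136] [ -2.52873242 133.90329476]
painted tf [0.66098648 0.11514222] [120.5573102  133.09710422]
board y+ far [0.75083001 0.26723792] [178.56550219 299.95036847]
batten end in [0.6991591  0.25786224] [129.76717741 280.54652439]
batten in [0.67484709 0.13155599] [130.90016598 151.92670627]
```

```bash
python3 -m crank '[{"claw":88,"tx":8,"ty":-1.6,"tz":0,"spin":0},{"claw":88,"tx":0,"ty":0,"tz":-30,"spin":0},{"claw":88,"tx":0,"ty":0,"tz":-30,"spin":0},{"claw":88,"tx":0,"ty":0,"tz":-30,"spin":0},{"claw":88,"tx":0,"ty":0,"tz":-20,"spin":0},{"claw":88,"tx":0,"ty":0,"tz":-8,"spin":0},{"claw":88,"tx":0,"ty":0,"tz":0,"spin":0},{"claw":88,"tx":0,"ty":0,"tz":0,"spin":0}]'
python3 -m crank '[{"claw":88,"tx":0,"ty":0,"tz":-2,"spin":0},{"claw":88,"tx":0,"ty":0,"tz":0,"spin":0}]'
python3 -c "
from h import *
snap('wrist','w7.png')"
```

```text
clock: 7.53
ee_pos: [0.6035, 0.1688, 0.0262]
tcp_rot: [0.004, 0.774, 0.633, -0.002]
wrist_force: [0.6, -0.0, -0.3]
grip_width: 0.0877
clock: 7.7
ee_pos: [0.6038, 0.1689, 0.0252]
tcp_rot: [0.005, 0.774, 0.633, -0.001]
wrist_force: [-0.0, -0.4, 0.1]
grip_width: 0.0882
```

View pics/w7.png

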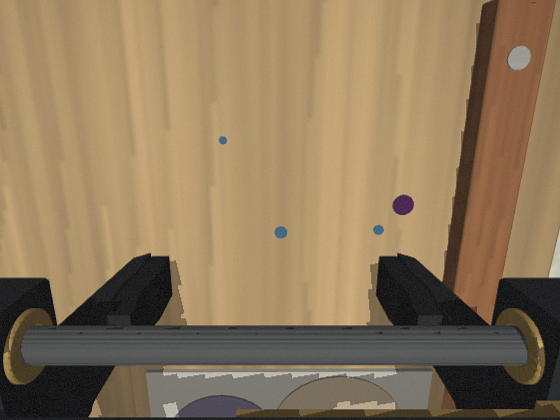

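```bash
python3 -m crank '[{"claw":88,"tx":-1,"ty":-4.9,"tz":-1.5,"spin":0},{"claw":88,"tx":-1,"ty":-4.9,"tz":-1.5,"spin":0},{"claw":88,"tx":-1,"ty":-4.9,"tz":-1,"spin":0},{"claw":88,"tx":-1,"ty":-4.9,"tz":0,"spin":0},{"claw":88,"tx":-1,"ty":-4.9,"tz":0,"spin":0},{"claw":88,"tx":-1,"ty":-4.9,"tz":0,"spin":0},{"claw":88,"tx":-1,"ty":-4.9,"tz":0,"spin":0},{"claw":88,"tx":-1,"ty":-4.9,"tz":0,"spin":0}]'
python3 -c "
from h import *
s=state();print(s['ee_pos'],s['wrist_force'])
snap('wrist','w8.png')
snap('scene','s8.png')
i=cv2.imread('pics/s8.png')[170:310,160:440]
cv2.imwrite('pics/s8z.png',cv2.resize(cv2.convertScaleAbs(i,alpha=1.4,beta=10),None,fx=2.8,fy=2.8,interpolation=cv2.INTER_CUBIC))"
```

```text
clock: 8.42
ee_pos: [0.5945, 0.1293, 0.0198]
tcp_rot: [0.004, 0.774, 0.633, -0.002]
wrist_force: [-0.4, 2.4, -1.6]
grip_width: 0.0881
[0.59452457 0.12928558 0.01977304] [-0.40642072  2.39883613 -1.59638443]
```

View pics/s8z.png

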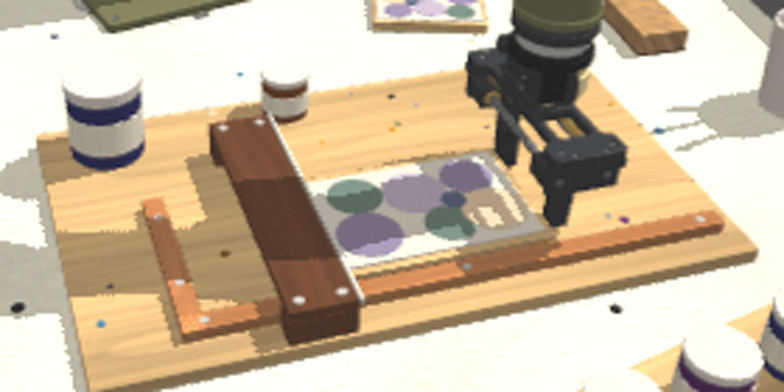

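View pics/w8.png

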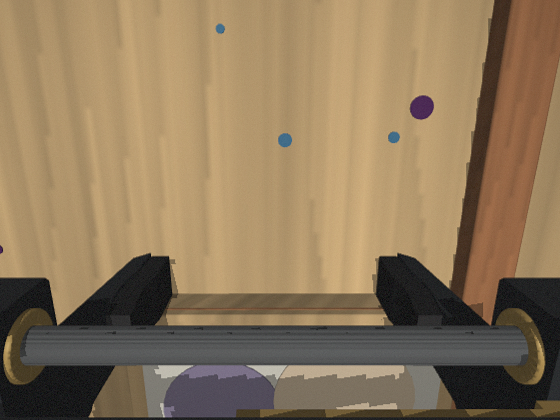

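```bash
python3 -m crank '[{"claw":88,"tx":-1.2,"ty":-5.9,"tz":0,"spin":0},{"claw":88,"tx":-1.2,"ty":-5.9,"tz":0,"spin":0},{"claw":88,"tx":-1.2,"ty":-5.9,"tz":0,"spin":0},{"claw":88,"tx":-1.2,"ty":-5.9,"tz":0,"spin":0},{"claw":88,"tx":-1.2,"ty":-5.9,"tz":0,"spin":0},{"claw":88,"tx":-1.2,"ty":-5.9,"tz":0,"spin":0},{"claw":88,"tx":-1.2,"ty":-5.9,"tz":0,"spin":0},{"claw":88,"tx":-1.2,"ty":-5.9,"tz":0,"spin":0}]'
python3 -c "
from h import *
snap('wrist','w9.png')
snap('scene','s9.png')
i=cv2.imread('pics/s9.png')[170:310,160:440]
cv2.imwrite('pics/s9z.png',cv2.resize(cv2.convertScaleAbs(i,alpha=1.4,beta=10),None,fx=2.8,fy=2.8,interpolation=cv2.INTER_CUBIC))"
```

```text
clock: 9.18
ee_pos: [0.585, 0.0819, 0.0199]
tcp_rot: [0.004, 0.774, 0.633, -0.002]
wrist_force: [-0.5, 3.7, 0.4]
grip_width: 0.0882
```

View pics/s9z.png

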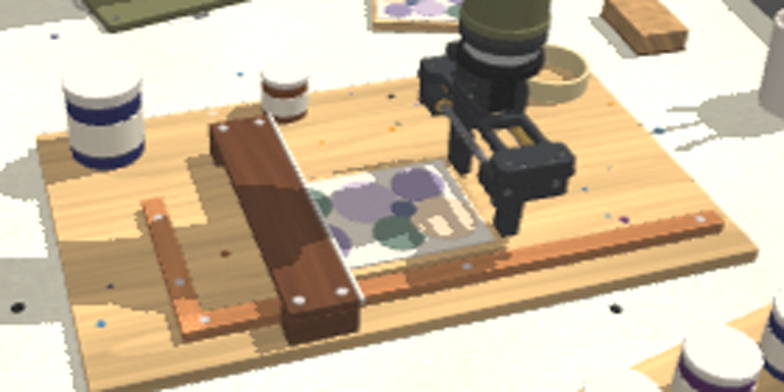

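View pics/w9.png

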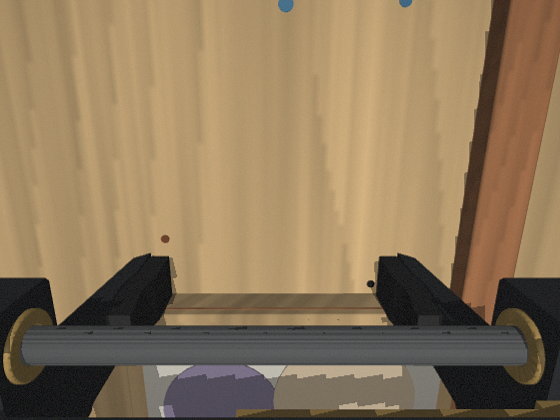

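```bash
python3 -m crank '[{"claw":88,"tx":-1.2,"ty":-5.9,"tz":0,"spin":0},{"claw":88,"tx":-1.2,"ty":-5.9,"tz":0,"spin":0},{"claw":88,"tx":-1.2,"ty":-5.9,"tz":0,"spin":0},{"claw":88,"tx":-1.2,"ty":-5.9,"tz":0,"spin":0},{"claw":88,"tx":-1.2,"ty":-5.9,"tz":0,"spin":0},{"claw":88,"tx":-1.2,"ty":-5.9,"tz":0,"spin":0},{"claw":88,"tx":-1.2,"ty":-5.9,"tz":0,"spin":0},{"claw":88,"tx":-1.2,"ty":-5.9,"tz":0,"spin":0}]'
python3 -m crank '[{"claw":88,"tx":-1,"ty":-4.9,"tz":0,"spin":0},{"claw":88,"tx":-1,"ty":-4.9,"tz":0,"spin":0},{"claw":88,"tx":-0.6,"ty":-2.9,"tz":0,"spin":0},{"claw":88,"tx":-0.6,"ty":-2.9,"tz":0,"spin":0}]'
python3 -c "
from h import *
snap('top','t10.png')
i=cv2.imread('pics/t10.png')[125:290,155:385]
i=cv2.convertScaleAbs(i,alpha=1.6,beta=10)
cv2.imwrite('pics/t10z.png',cv2.resize(i,None,fx=3.4,fy=3.4,interpolation=cv2.INTER_CUBIC))"
```

```text
clock: 9.95
ee_pos: [0.5753, 0.0344, 0.0198]
tcp_rot: [0.004, 0.774, 0.633, -0.002]
wrist_force: [-0.6, 4.3, 2.2]
grip_width: 0.0879
clock: 10.28
ee_pos: [0.5723, 0.019, 0.0198]
tcp_rot: [0.004, 0.774, 0.633, -0.002]
wrist_force: [-0.6, 3.6, 0.8]
grip_width: 0.0881
```

View pics/t10z.png

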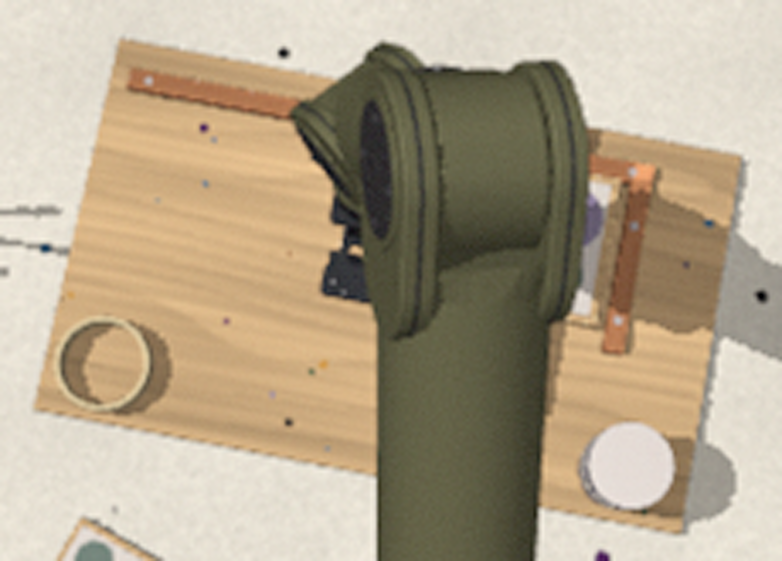

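```bash
python3 -m crank '[{"claw":88,"tx":-0.6,"ty":-2.9,"tz":0,"spin":0},{"claw":88,"tx":-0.6,"ty":-2.9,"tz":0,"spin":0},{"claw":88,"tx":-0.4,"ty":-2,"tz":0,"spin":0}]'
python3 -m crank '[{"claw":88,"tx":-0.4,"ty":-2,"tz":0,"spin":0}]'
python3 -m crank '[{"claw":88,"tx":-0.4,"ty":-2,"tz":0,"spin":0}]'
```

```text
clock: 10.58
ee_pos: [0.5706, 0.0115, 0.0198]
tcp_rot: [0.004, 0.774, 0.633, -0.002]
wrist_force: [0.3, 3.9, 2.3]
grip_width: 0.088
clock: 10.67
ee_pos: [0.5702, 0.0095, 0.0198]
tcp_rot: [0.004, 0.774, 0.633, -0.002]
wrist_force: [0.8, 4.2, 1.7]
grip_width: 0.0882
clock: 10.75
ee_pos: [0.5703, 0.0092, 0.0199]
tcp_rot: [0.003, 0.774, 0.633, -0.001]
wrist_force: [0.4, 10.2, 0.6]
grip_width: 0.0881
```

```bash
python3 -m crank '[{"claw":88,"tx":-0.4,"ty":-2,"tz":0,"spin":0},{"claw":88,"tx":0,"ty":0,"tz":0,"spin":0}]'
python3 -m crank '[{"claw":88,"tx":-0.2,"ty":-1,"tz":0,"spin":0},{"claw":88,"tx":0,"ty":0,"tz":0,"spin":0}]'
python3 -m crank '[{"claw":88,"tx":0.9,"ty":4,"tz":0,"spin":0},{"claw":88,"tx":2,"ty":10,"tz":0,"spin":0},{"claw":88,"tx":2,"ty":10,"tz":0,"spin":0},{"claw":88,"tx":0,"ty":0,"tz":0,"spin":0},{"claw":88,"tx":0,"ty":0,"tz":30,"spin":0},{"claw":88,"tx":0,"ty":0,"tz":40,"spin":0},{"claw":88,"tx":0,"ty":0,"tz":40,"spin":0},{"claw":88,"tx":0,"ty":0,"tz":20,"spin":0}]'
python3 -c "
from h import *
snap('wrist','w11.png')
snap('scene','s11.png')
i=cv2.imread('pics/s11.png')[170:310,160:440]
cv2.imwrite('pics/s11z.png',cv2.resize(cv2.convertScaleAbs(i,alpha=1.4,beta=10),None,fx=2.8,fy=2.8,interpolation=cv2.INTER_CUBIC))"
```

```text
clock: 10.92
ee_pos: [0.5704, 0.0092, 0.02]
tcp_rot: [0.003, 0.774, 0.633, 0.0]
wrist_force: [0.3, 9.3, 0.2]
grip_width: 0.088
clock: 11.08
ee_pos: [0.5704, 0.0092, 0.02]
tcp_rot: [0.002, 0.774, 0.634, 0.001]
wrist_force: [1.2, 12.1, -0.2]
grip_width: 0.0879
clock: 11.75
ee_pos: [0.5756, 0.028, 0.1537]
tcp_rot: [0.006, 0.774, 0.633, -0.001]
wrist_force: [0.3, 0.1, -0.2]
grip_width: 0.0876
```

View pics/s11z.png

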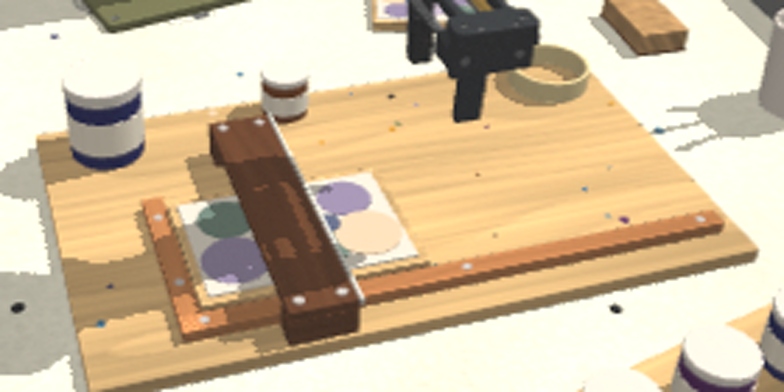

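View pics/w11.png

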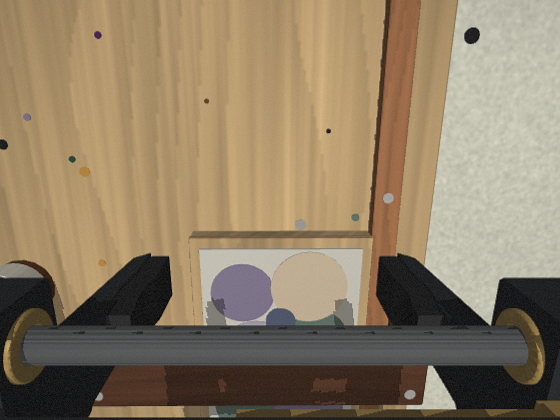

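```bash
python3 - <<'E'
from h import *
d=dict(np.load('pics/w11.png.npz'))
t=np.array([.5165,.0085]);a=np.radians(-11.4);c,s_=np.cos(a),np.sin(a);R=np.array([[c,-s_],[s_,c]])
for n,u,v,z in(('trail near',190,238,.033),('trail far',371,237,.033),('trail near base',191,232,.015),('ptn',199,249,.035),('ptf',363,249,.035),('batten',373,232,.027),('batten',387,10,.027)):
    w=ray(d,u,v,z)[:2];print(n,w,R.T@(w-t)*1000)
E
python3 -m crank '[{"claw":88,"tx":-30,"ty":15,"tz":20,"spin":0},{"claw":88,"tx":-30,"ty":30,"tz":20,"spin":0},{"claw":88,"tx":-20,"ty":36,"tz":20,"spin":0},{"claw":88,"tx":-10,"ty":36,"tz":20,"spin":0},{"claw":88,"tx":0,"ty":36,"tz":20,"spin":0},{"claw":88,"tx":0,"ty":36,"tz":0,"spin":0},{"claw":88,"tx":0,"ty":30,"tz":0,"spin":0},{"claw":88,"tx":0,"ty":0,"tz":0,"spin":0}]'
python3 -c "
from h import *
snap('top','t12.png')
i=cv2.imread('pics/t12.png')[125:290,155:385]
cv2.imwrite('pics/t12y.png',cv2.resize(cv2.convertScaleAbs(i,alpha=1.6,beta=10),None,fx=3.4,fy=3.4,interpolation=cv2.INTER_CUBIC))
i=cv2.imread('pics/t12.png')[145:245,260:360]
cv2.imwrite('pics/t12z.png',cv2.resize(cv2.convertScaleAbs(i,alpha=2,beta=10),None,fx=6,fy=6,interpolation=cv2.INTER_CUBIC))"
```

```text
trail near [0.50798961 0.01220523] [-9.07485147  1.94998935]
trail far [ 0.64207034 -0.01458047] [127.65500495   2.19477981]
trail near base [0.50465725 0.01100984] [-12.10519002   0.11951676]
ptn [0.51291914 0.00290615] [-2.4045496  -6.19127039]
ptf [ 0.63449477 -0.02215658] [121.72637408  -6.72922541]
batten [ 0.64530185 -0.01340376] [130.59017705   3.98700529]
batten [0.67346831 0.13809007] [128.25708519 158.0593512 ]
clock: 12.52
ee_pos: [0.488, 0.248, 0.2451]
tcp_rot: [0.002, 0.771, 0.637, -0.001]
wrist_force: [-0.0, 0.1, 0.5]
grip_width: 0.088
```

View pics/t12z.png

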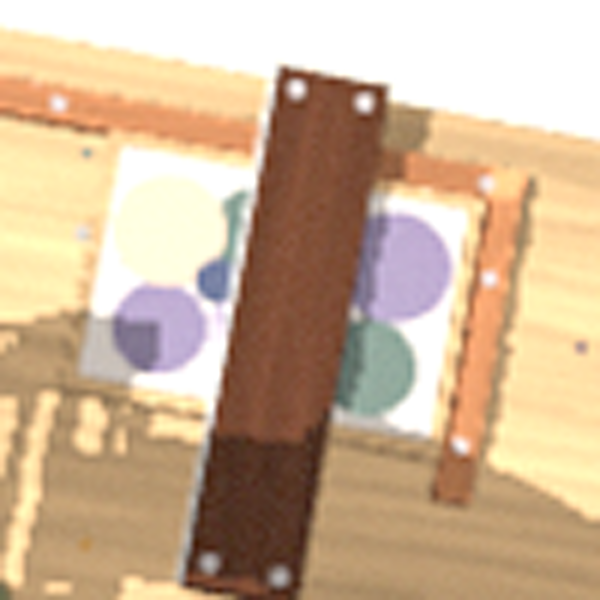

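View pics/t12y.png

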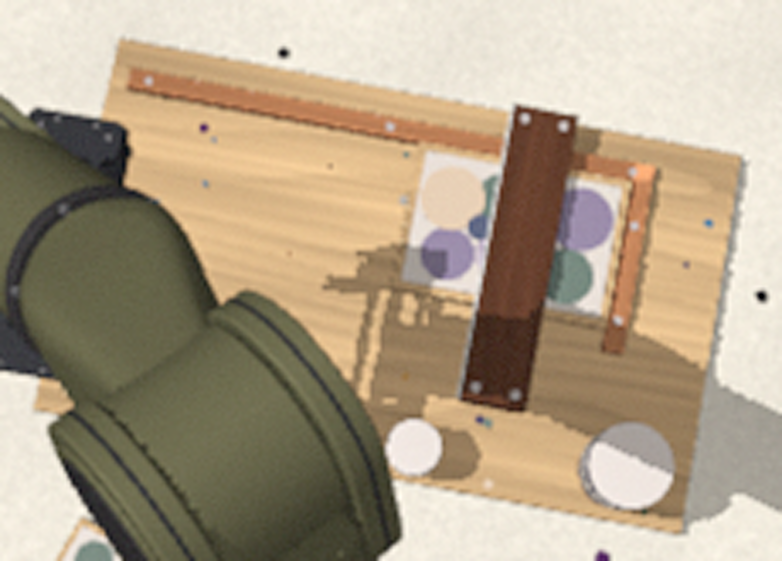

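```bash
python3 - <<'E'
from h import *
d=dict(np.load('pics/t12.png.npz'))
f=lambda x,y,z: ray(d,260+(x-2.5)/6,145+(y-2.5)/6,z)[:2]
t=np.array([.5158,.0045]);a=np.radians(-11.4);c,s_=np.cos(a),np.sin(a);R=np.array([[c,-s_],[s_,c]])
P=[(.062,.092),(.062,-.092),(-.062,-.092),(-.062,.092)]
W=[f(*p,.035) for p in((118,148),(470,203),(436,438),(82,373))]
tp,ap,Rp,ep=fit(P,W);print(np.degrees(ap-a),R.T@(tp-t)*1000,ep*1000)
for n,p in(('long',(0,110)),('long',(250,152)),('long',(460,193)),('end',(480,200)),('end',(434,498))):
    print(n,R.T@(f(*p,.027)-t)*1000)
E
```

```text
1.174858290603113 [ 61.39767273 -97.30838399] [2.07740765 1.13837279 1.93170147 1.74766125]
long [131.0213537   63.03752961]
long [133.47457137 -70.89343705]
long [ 132.47696496 -183.64970194]
end [ 130.73082326 -194.64515759]
end [ -29.80884979 -197.02200999]
```

```bash
python3 -m crank '[{"claw":88,"tx":3,"ty":-38,"tz":0,"spin":0},{"claw":88,"tx":3,"ty":-38,"tz":0,"spin":0},{"claw":88,"tx":3,"ty":-38,"tz":0,"spin":0},{"claw":88,"tx":3,"ty":-38,"tz":0,"spin":0},{"claw":88,"tx":3,"ty":-38,"tz":0,"spin":0},{"claw":88,"tx":3,"ty":-38,"tz":0,"spin":0},{"claw":88,"tx":3,"ty":-38,"tz":0,"spin":0},{"claw":88,"tx":3,"ty":-38,"tz":0,"spin":0}]'
python3 -m crank '[{"claw":88,"tx":3,"ty":-38,"tz":0,"spin":0},{"claw":88,"tx":3,"ty":-38,"tz":0,"spin":0},{"claw":88,"tx":3,"ty":-38,"tz":0,"spin":0},{"claw":88,"tx":3,"ty":-38,"tz":0,"spin":0},{"claw":88,"tx":0,"ty":0,"tz":0,"spin":0},{"claw":88,"tx":0,"ty":0,"tz":0,"spin":0},{"claw":88,"tx":0,"ty":0,"tz":0,"spin":0}]'
python3 -c "
from h import *
snap('wrist','w13.png');snap('top','t13.png')
"
```

```text
clock: 13.23
ee_pos: [0.5117, -0.0679, 0.2442]
tcp_rot: [0.004, 0.775, 0.632, -0.004]
wrist_force: [1.3, -0.4, 0.6]
grip_width: 0.0881
clock: 13.82
ee_pos: [0.5239, -0.2162, 0.2443]
tcp_rot: [0.003, 0.774, 0.633, -0.003]
wrist_force: [0.3, 1.1, 1.0]
grip_width: 0.0876
```

View pics/w13.png

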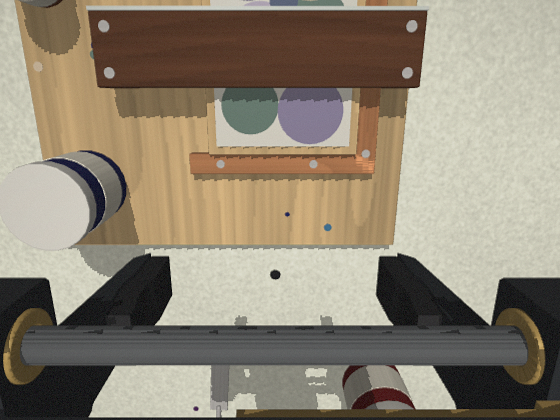

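```bash
python3 -c "
import cv2
i=cv2.imread('pics/w13.png')[80:190,180:390]
cv2.imwrite('pics/w13z.png',cv2.resize(cv2.convertScaleAbs(i,alpha=1.4,beta=5),None,fx=3.8,fy=3.8,interpolation=cv2.INTER_CUBIC))"
```

```text
(no output)
```

View pics/w13z.png

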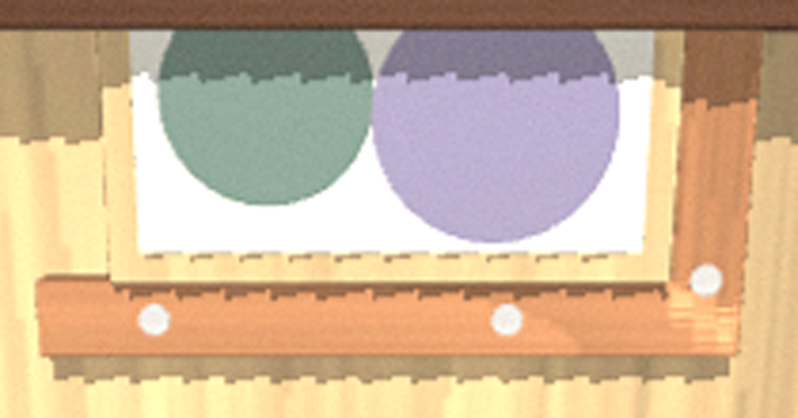

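```bash
python3 - <<'E'
from h import *
d=dict(np.load('pics/w13.png.npz'))
f=lambda x,y,z: ray(d,180+(x-1.4)/3.8,80+(y-1.4)/3.8,z)[:2]
t=np.array([.5165,.0085]);a=np.radians(-11.4);c,s_=np.cos(a),np.sin(a);R=np.array([[c,-s_],[s_,c]])
for n,p,z in(('pl near',(139,252),.035),('pl far',(642,252),.035),('edge near',(112,283),.033),('edge far',(668,283),.033),('batten end +x in',(672,283),.027),('batten long',(684,100),.027),('end batten near',(38,277),.027),('end outer',(38,356),.027),('end outer far',(738,354),.027)):
    print(n,R.T@(f(*p,z)-t)*1000)
s=state();print(s['clock'],s['wrist_force'])
E
```

```text
pl near [  -2.97055417 -190.1207205 ]
pl far [ 120.97951568 -190.45544041]
edge near [ -10.37248991 -198.04739393]
edge far [ 128.27270179 -198.41874688]
batten end +x in [ 130.58042476 -199.32561971]
batten long [ 130.79852337 -154.55372039]
end batten near [ -30.07936052 -197.37426892]
end outer [ -31.44670978 -217.69719274]
end outer far [ 148.65884891 -217.64761648]
13.9167 [-1.24632265 -0.19839145 -0.94355184]
```

```bash
python3 -c "
from h import *
print(close_job())"
```

```text
the job is handed in; nothing more can be done
None
```

The panel is in the jig's corner under the bridge, and the job was handed in at about 14 s of the 48 s allowed.

**What I did:** I pushed the panel's near long side with the open fingers, which turned it about 10° square and set it against the long batten. Contact showed at about 11 N. I then pushed its trailing edge under the bridge to the end batten, with contact at about 10–12 N. The fingers were backed off sideways before each lift, and the arm was clear in the air at hand-in.

**Last checks:**
- **End batten:** the close wrist view shows the leading edge flush along its whole length, with both ends within about 1 mm.
- **Long batten:** the gap is about 1 mm at the trailing end and 2 mm at the leading end, against the 5 mm allowed.
- **Other things:** I saw no sign of the jars or other things having moved in the pictures, but did not measure them all afterwards. Nothing was seen to touch the painted face.

**Disagreements:**
- **Panel angle:** the coarser top-camera fit put the panel about 1.2° off square, with 1–2 mm residuals. The closer wrist views put it within about 0.3°, and I went with those.
- **Board position:** the top and wrist cameras differed by about 4–7 mm along y, so I relied on contact with the battens for the final position.
- **Scene camera:** its board fit was poor (about 10 mm), so I did not use it for measuring.

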